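Make up two radio repair kits

TASK

Make up the two radio repair kits from the loose spares: the red tray gets the black knob and the yellow relay, the blue tray gets the cream knob and the transformer. In each tray the knob stands in the bay with the white liner and the other part in the bay with the black liner, upright and flat on the bay's floor. Set the parts down without dropping them, and leave the green knob and the blue capacitor standing where they are.

Things in the scene. Friction and masses are not known exactly. Their poses are not given: they have to be found in the camera images.
- tray_red: Red kit tray fixed to the bench at any yaw, left or right of the stock; 152 x 78 mm, 14 mm high, open on top. Origin under its centre at bench level, x along its length. Walls, divider and floor 4 mm thick; two bays 70 x 70 mm inside, 10 mm deep: white-lined bay centred at x = +37 mm, black-lined bay at x = -37 mm, y = 0.
- tray_blue: Blue kit tray fixed to the bench at any yaw, left or right of the stock; 152 x 78 mm, 14 mm high, open on top. Origin under its centre at bench level, x along its length. Walls, divider and floor 4 mm thick; two bays 70 x 70 mm inside, 10 mm deep: white-lined bay centred at x = +37 mm, black-lined bay at x = -37 mm, y = 0.
- knob_black: Black radio tuning knob standing on its wide end: a skirt 44 mm across and 6 mm high, then, from 9 mm up, a ribbed grip 38 mm across; 38 mm tall, about 60 g; its top has a silver disc and a small pointer line. Origin at the centre of the underside, z up. Goes in the red tray. Stock and small clutter (up to 48 mm tall) stand 80 to 155 mm apart in shuffled places.
- knob_cream: Cream-coloured radio tuning knob standing on its wide end: a skirt 44 mm across and 6 mm high, then, from 9 mm up, a ribbed grip 38 mm across; 38 mm tall, about 60 g; its top has a silver disc and a small pointer line. Origin at the centre of the underside, z up. Goes in the blue tray.
- knob_green: Green radio tuning knob standing on its wide end: a skirt 44 mm across and 6 mm high, then, from 9 mm up, a ribbed grip 38 mm across; 38 mm tall, about 60 g; its top has a silver disc and a small pointer line. Origin at the centre of the underside, z up. A spare that stays where it is.
- relay: Plug-in relay: yellow rectangular case on a black base with a white label on top, 30 (x) x 36 (y) mm at the base, 29 x 35 mm above it, 45 mm tall, about 70 g. Origin at the centre of the underside, z up.
- transformer: Small transformer: steel block with a copper winding showing at the middle of the top and of the sides, 34 (x) x 40 (y) mm, 40 mm tall, about 220 g. Origin at the centre of the underside, z up.
- capacitor: Blue can capacitor, an upright cylinder 32 mm across and 42 mm tall, blue top with a silver disc and two small brass terminals. A spare that stays where it is. Origin at the centre of the underside, z up.
Not all that is in view belongs to the job. What is shaped like the knob_black but pink or purple is not meant.

How it is judged:
At the end, for the whole second after the job is handed in: Each of the four parts is within 24 mm of its bay's centre along both tray axes, its underside less than 9 mm above the bench, upright within 0.12 rad, released, at rest. The green knob and the capacitor are within 30 mm of their start, upright within 0.12 rad, at rest (x of knob_black in the frame of tray_red between 0.013 and 0.061 m and y of knob_black in the frame of tray_red between -0.024 and 0.024 m and z of knob_black in the frame of tray_red between 0 and 0.009 m and angle between each of knob_black, relay, knob_cream, transformer, knob_green, capacitor's own z axis and vertical below 0.12 rad and linear speed of each of knob_black, relay, knob_cream, transformer, knob_green, capacitor below 0.02 m/s and contact force between the fingers and knob_black below 0.1 N and x of relay in the frame of tray_red between -0.061 and -0.013 m and y of relay in the frame of tray_red between -0.024 and 0.024 m and z of relay in the frame of tray_red between 0 and 0.009 m and contact force between the fingers and relay below 0.1 N and x of knob_cream in the frame of tray_blue between 0.013 and 0.061 m and y of knob_cream in the frame of tray_blue between -0.024 and 0.024 m and z of knob_cream in the frame of tray_blue between 0 and 0.009 m and contact force between the fingers and knob_cream below 0.1 N and x of transformer in the frame of tray_blue between -0.061 and -0.013 m and y of transformer in the frame of tray_blue between -0.024 and 0.024 m and z of transformer in the frame of tray_blue between 0 and 0.009 m and contact force between the fingers and transformer below 0.1 N and distance of each of knob_green, capacitor from where it was at the start of the episode below 0.03 m); the robot touches nothing.
It fails at once if the knob black is dropped (falls free of the fingers, faster than 0.6 m/s) (contact force between the fingers and knob_black below 0.05 N and linear speed of knob_black above 0.6 m/s).
It fails at once if the relay is dropped (falls free of the fingers, faster than 0.6 m/s) (contact force between the fingers and relay below 0.05 N and linear speed of relay above 0.6 m/s).
It fails at once if the knob cream is dropped (falls free of the fingers, faster than 0.6 m/s) (contact force between the fingers and knob_cream below 0.05 N and linear speed of knob_cream above 0.6 m/s).
It fails at once if the transformer is dropped (falls free of the fingers, faster than 0.6 m/s) (contact force between the fingers and transformer below 0.05 N and linear speed of transformer above 0.6 m/s).
It also fails if it takes over 99 s, if anything falls off the work surface, if the arm or the gripper's body presses on something with over 40 N, if the wrist force passes 120 N, or if a joint passes its speed limit or range.

ROBOT

A 6-joint arm with a two-finger parallel gripper is mounted at the origin on the work surface. World frame = base frame: x ahead of the robot, y to its left, z up, the work surface at z = 0. Lengths are in m, angles in rad, forces in N, time in s.
With the tool pointing down it reaches from about 0.35 to 1 m from the base axis. Payload 7.1 kg.
Tool frame: the origin (TCP) lies between the finger pads; the fingertips stand 22 mm ahead of it and the grasp point (between the pads) lies 3 mm ahead of it; z points along the fingers, y is the line along which they close (so a half turn about z gives the same grasp; the last joint's range is limited). The gripper opens to 85 mm and grips with 20 to 120 N. Pads are 22 mm wide; open, the fingers measure 114 mm over their backs; the gripper's body (76 mm by 85 mm) begins 54 mm behind the grasp point. The pads swing forward as they close: fully open they stand 13 mm farther back than shut.
Start: joints at [-1.185, 0.423, 1.63, -0, 1.089, -0.019], TCP at [0.246, -0.574, 0.253] pointing down, gripper open.
Joint ranges: [-3, 3], [-0.9, 2.11], [0.09, 2.58], [-1.31, 4.45], [0.11, 2.69], [-2.54, 2.54]. Speed limits (rad/s): [2.39, 2.39, 3.01, 3.14, 3.14, 3.14].

INTERFACE

Orientations are given as a rotation vector (axis times angle).
In Python, from rig import manip gives the robot as it stands. The module is installed in compiled form; this text tells all that it offers. Calls block until the motion is done:
- manip.move_to(position, orientation): joint-space move of the TCP to a pose.
- manip.servo_line(position, orientation=None, rate=0.15): straight line of the TCP; orientation=None keeps the orientation; rate is the mean speed in m/s.
- manip.set_joints(angles): joint-space move.
- manip.command_gripper(opening, f_grip=None): finger opening in m; f_grip is the grip in N (None keeps the last); returns when the fingers have stopped.
- manip.hold(seconds).
- manip.solve_ik(position, orientation): joint angles nearest the present ones, or None.
- manip.camera(name): name is "side" or "top"; returns a dict with "image" (384x512x3 uint8, red, green, blue), "fx", "fy", "cx", "cy" (pixels), "cam_to_world" (4x4, takes a point from camera to world coordinates). Camera axes: x right, y down, z forward; pixel columns grow to the right and rows downward; lengths in m; the calibration is good to about 2 mm. A picture is of the moment at which its call begins. There is no depth.
A pose or a line that the arm cannot do raises manip.IKError and nothing moves.
- manip.sign_off(): hands the job in; it is judged then, once.
Readings, each from a call of its own:
- manip.get_time(): time.
- manip.get_joint_positions(): joint angles.
- manip.get_joint_vel(): joint speeds.
- manip.get_tau(): joint torques, N m.
- manip.get_position(): TCP position.
- manip.get_ee_rot(): TCP orientation.
- manip.get_contact_force(): force on the tool from outside, world axes, zero at the start.
- manip.get_torque(): the same for the moment, N m.
- manip.get_width(): finger opening in m.
- manip.get_grip_force(): force on a finger pad.
Only numpy, scipy, OpenCV 4.12 (cv2) and the standard library are available. Lean on these libraries where they do the work, as an engineer would, in place of code of your own. Each camera call takes 0.05 s, during which the arm holds its last target. There are 200 camera calls.

## Working session

There is one attempt and no reset: what is moved stays moved. The work goes in short steps, each a Python script; the robot and the scene stay as the last script left them, time stands still between calls to the robot, and variables do not carry over. Pictures are saved under pics/ and viewed, at most 14 in all, crops included, and the job is handed in when it is done.

```bash
mkdir -p pics; python3 - <<'E'
from rig import manip
import cv2,numpy as np,pickle
d={n:manip.camera(n) for n in("top","side")}
pickle.dump(d,open('cams0.pkl','wb'))
for n,c in d.items():
    cv2.imwrite(f'pics/{n}0.png',cv2.resize(c["image"][:,:,::-1],(800,600),interpolation=cv2.INTER_CUBIC))
    print(n,c["fx"],c["fy"],c["cx"],c["cy"]);print(np.round(c["cam_to_world"],3))
print(manip.get_time(),manip.get_ee_rot(),manip.get_width())
E
```

```text
top 362.38255555158486 362.38255555158486 256.83239632019774 182.6497004026564
[[-0.036 -0.976  0.213  0.375]
 [-0.999  0.034 -0.015 -0.003]
 [ 0.007 -0.213 -0.977  0.95 ]
 [ 0.     0.     0.     1.   ]]
side 377.45146813436673 377.45146813436673 257.20893642640084 190.97632428205702
[[-0.895 -0.253  0.368  0.264]
 [-0.447  0.496 -0.745  0.636]
 [ 0.006 -0.831 -0.556  0.528]
 [ 0.     0.     0.     1.   ]]
0.1 [-3.07617574e+00 -6.31148005e-01  3.35167577e-04] 0.08521707360918565
```

View pics/top0.png

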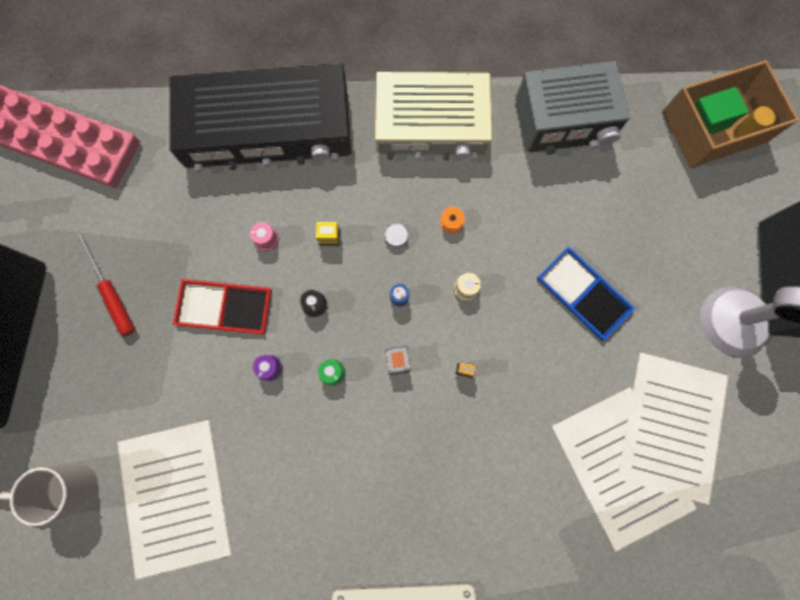

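View pics/side0.png

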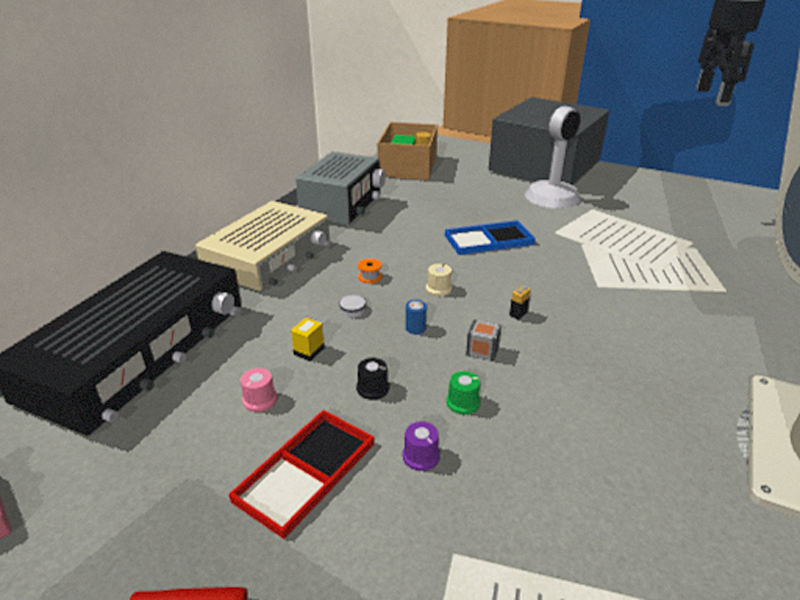

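The top view shows the red tray at (222,307), the blue tray at (585,293), black knob (313,303), cream knob (468,287), relay (327,233) and transformer (398,360). Green knob is at (331,372) and the capacitor at (400,294). Next I measure these with masks in both views.

```bash
cat > see.py <<'E'
import cv2,numpy as np
S=1.5625
def ray(c,uv,z):
    T=c["cam_to_world"];d=T[:3,:3]@[(uv[0]-c["cx"])/c["fx"],(uv[1]-c["cy"])/c["fy"],1]
    o=T[:3,3];return (o+d*(z-o[2])/d[2])[:2]
def blob(c,lo,hi,seed,rad):
    """largest HSV-mask contour near seed (seed in 800x600 pixels); returns mask, contour in camera pixels"""
    hsv=cv2.cvtColor(c["image"],cv2.COLOR_RGB2HSV)
    m=cv2.inRange(hsv,np.array(lo),np.array(hi))
    if lo[0]>hi[0]: m=cv2.inRange(hsv,np.array(lo),np.array([180,*hi[1:]]))|cv2.inRange(hsv,np.array([0,*lo[1:]]),np.array(hi))
    k=np.zeros_like(m);cv2.circle(k,(int(seed[0]/S),int(seed[1]/S)),int(rad/S),255,-1);m&=k
    cs,_=cv2.findContours(m,cv2.RETR_EXTERNAL,cv2.CHAIN_APPROX_NONE)
    q=max(cs,key=cv2.contourArea);f=np.zeros_like(m);cv2.drawContours(f,[q],-1,255,-1)
    return f,q[:,0]
def cen(f):
    M=cv2.moments(f,True);return M["m10"]/M["m00"],M["m01"]/M["m00"]
# name: lo,hi,top seed,side seed,rad,z of silhouette centre
P=dict(knob_black=((0,0,0),(180,255,45),(313,303),(372,378),24,.021),
 knob_cream=((18,50,110),(35,255,255),(468,287),(439,279),24,.021),
 knob_green=((45,100,30),(80,255,255),(331,372),(464,392),26,.021),
 relay=((22,150,80),(35,255,255),(327,233),(308,338),26,.028),
 capacitor=((100,100,40),(125,255,255),(400,294),(416,317),24,.023))
T=dict(tray_red=((170,120,60),(8,255,255),(222,307),(303,472),85),
 tray_blue=((105,120,50),(125,255,255),(585,293),(490,237),70))
E
cat > meas.py <<'E'
from see import *;import pickle
d=pickle.load(open('cams0.pkl','rb'))
for n,(lo,hi,st,ss,r,z) in P.items():
    o=[]
    for v,s in(("top",st),("side",ss)):
        f,q=blob(d[v],lo,hi,s,r);o+=[*np.round(ray(d[v],cen(f),z)*1e3,1),int((f>0).sum())]
    print(n,o)
for n,(lo,hi,st,ss,r) in T.items():
    for v,s in(("top",st),("side",ss)):
        f,q=blob(d[v],lo,hi,s,r)
        w=np.array([ray(d[v],p,.014) for p in q],np.float32)
        R=cv2.minAreaRect(w*1e3);print(n,v,R)
        g=cv2.cvtColor(d[v]["image"],cv2.COLOR_RGB2GRAY);e=cv2.erode(f,np.ones((5,5)))
        for nm,m in(("white",(g>140)),("black",(g<50))):
            mm=(m&(e>0)).astype(np.uint8);print('  ',nm,np.round(ray(d[v],cen(mm),.004)*1e3,1),mm.sum())
im=d["top"]["image"][:,:,::-1];sd=d["side"]["image"][:,:,::-1]
def crop(i,s,n=20): x,y=int(s[0]/S),int(s[1]/S);return cv2.resize(i[y-n:y+n,x-n:x+n],(280,280),interpolation=cv2.INTER_NEAREST)
cv2.imwrite('pics/crops.png',np.vstack([np.hstack([crop(im,(327,233)),crop(im,(398,360))]),np.hstack([crop(sd,(308,338)),crop(sd,(484,339))])]))
E
python3 meas.py
```

```text
knob_black [np.float64(541.0), np.float64(124.8), 42, np.float64(550.0), np.float64(143.9), 374]
knob_cream [np.float64(572.2), np.float64(-126.4), 240, np.float64(571.7), np.float64(-120.1), 296]
knob_green [np.float64(438.8), np.float64(103.7), 214, np.float64(437.5), np.float64(111.2), 490]
relay [np.float64(673.5), np.float64(106.3), 182, np.float64(671.5), np.float64(110.5), 370]
capacitor [np.float64(562.9), np.float64(-11.6), 118, np.float64(560.8), np.float64(-7.7), 252]
tray_red top ((554.9375, 285.4297180175781), (154.5952911376953, 79.45150756835938), 82.05017852783203)
   white [559.5 322.8] 611
   black [551.9 251.8] 343
tray_red side ((551.1890869140625, 292.2401123046875), (157.59567260742188, 85.24723815917969), 82.07603454589844)
   white [559.4 325.5] 1143
   black [555.8 260.2] 1089
tray_blue top ((555.3824462890625, -326.9215087890625), (150.8577117919922, 81.78591918945312), 42.202083587646484)
   white [ 583.7 -304.8] 559
   black [ 531.4 -354.3] 572
tray_blue side ((553.3539428710938, -313.1911315917969), (158.8074951171875, 98.2266616821289), 42.44948959350586)
   white [ 587.7 -307.3] 183
   black [ 537.9 -356.8] 151
```

View pics/crops.png

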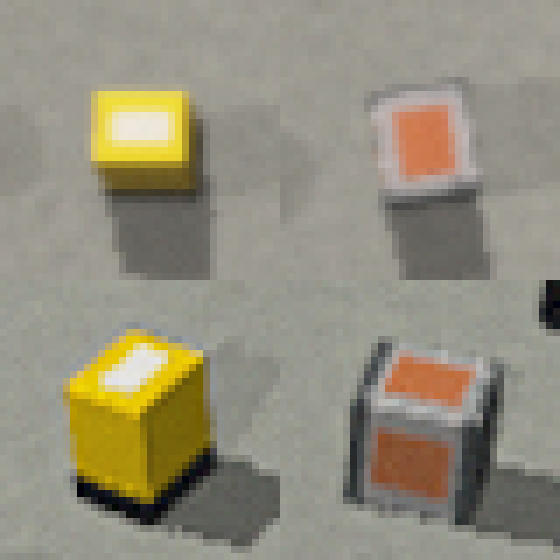

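The crops show the relay nearly square to the image and the transformer turned about 8°, with the label and copper patch clearly visible. Those patches and the silver discs lie at known heights, so I'll measure them in both views.

```bash
cat > meas2.py <<'E'
from see import *;import pickle
d=pickle.load(open('cams0.pkl','rb'))
Q=dict(knob_black=((0,0,110),(180,90,255),(311,300),(372,366),11,.038),
 knob_green=((0,0,110),(180,100,255),(330,371),(462,379),11,.038),
 knob_cream=((0,0,100),(180,45,255),(470,285),(440,269),10,.038),
 capacitor=((0,0,110),(180,110,255),(400,291),(416,305),9,.042),
 relay=((0,0,150),(180,110,255),(327,231),(307,327),14,.045),
 transformer=((3,110,130),(18,255,255),(398,360),(486,328),14,.040))
for n,(lo,hi,st,ss,r,z) in Q.items():
    for v,s in(("top",st),("side",ss)):
        f,q=blob(d[v],lo,hi,s,r)
        w=np.array([ray(d[v],p,z) for p in q],np.float32)*1e3
        R=cv2.minAreaRect(w);print(n,v,np.round(ray(d[v],cen(f),z)*1e3,1),int((f>0).sum()),'rect',np.round(R[1],1),round(R[2],1))
im=d["top"]["image"][:,:,::-1];sd=d["side"]["image"][:,:,::-1]
def crop(i,s,n=16): x,y=int(s[0]/S),int(s[1]/S);return cv2.resize(i[y-n:y+n,x-n:x+n],(256,256),interpolation=cv2.INTER_NEAREST)
cv2.imwrite('pics/crops2.png',np.vstack([np.hstack([crop(i,P[n][k]) for n in("knob_black","knob_cream","capacitor")]) for i,k in((im,2),(sd,3))]))
E
python3 meas2.py
```

```text
knob_black top [554.  132.9] 43 rect [19.5 16.3] 51.3
knob_black side [555.1 134.9] 40 rect [14.  18.3] 28.6
knob_green top [438.5 103.9] 46 rect [20.2 17.3] 87.9
knob_green side [439.2 106.3] 47 rect [17.3 15.6] 61.4
knob_cream top [ 574.  -127.5] 39 rect [14.6 17. ] 42.8
knob_cream side [ 573.6 -125.2] 16 rect [12.9  9.8] 27.1
capacitor top [563.4 -12.9] 65 rect [21.6 24.6] 76.7
capacitor side [563.  -13.3] 58 rect [18.5 28.7] 25.9
relay top [672.8 105.7] 37 rect [21.1 10.9] 88.0
relay side [672.2 109.1] 39 rect [11.8 23.1] 1.7
transformer top [453.   -5.3] 63 rect [22.1 17.2] 7.4
transformer side [453.4  -3.4] 51 rect [22.8 16.9] 5.9
```

View pics/crops2.png

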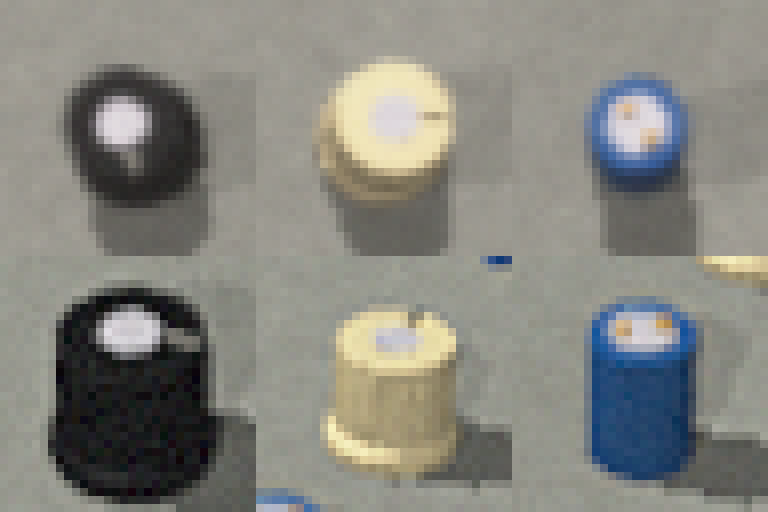

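The two views agree to about 2 mm. I'll start with the relay.

```bash
cat > act.py <<'E'
from rig import manip
import numpy as np
from scipy.spatial.transform import Rotation as R
H=.17; G=.034
def ori(p,deg):
    """tool down, closing line at deg (mod 180): the half turn with the smaller last joint"""
    best=None
    for k in(0,180):
        a=np.deg2rad(deg+k);y=np.array([np.cos(a),np.sin(a),0]);z=np.array([0,0,-1.])
        o=R.from_matrix(np.c_[np.cross(y,z),y,z]).as_rotvec();q=manip.solve_ik(p,o)
        if q is not None and (best is None or abs(q[5])<best[0]): best=(abs(q[5]),o)
    return best[1]
def bay(tray,s):
    x,y,a=dict(red=(.555,.287,82.2),blue=(.557,-.3285,42.6))[tray];t=np.deg2rad(a)
    return np.array([x+s*.037*np.cos(t),y+s*.037*np.sin(t)]),a+90
def pick(xy,deg,pre=.062,f=40):
    o=ori([*xy,H],deg);manip.command_gripper(pre)
    manip.move_to([*xy,H],o);manip.servo_line([*xy,G],rate=.12)
    print('down F',np.round(manip.get_contact_force(),1))
    manip.command_gripper(0.02,f)
    print('grip',round(manip.get_width(),4),round(manip.get_grip_force(),1))
    manip.servo_line([*xy,H],rate=.12)
    print('lift',round(manip.get_width(),4),round(manip.get_grip_force(),1),'t',manip.get_time())
def place(xy,deg,post=.056):
    o=ori([*xy,H],deg);manip.move_to([*xy,H],o)
    manip.servo_line([*xy,.060],rate=.12);F0=manip.get_contact_force()
    z=.056
    while True:
        manip.servo_line([*xy,z],rate=.04);f=manip.get_contact_force()[2]-F0[2]
        if f>3 or z<=G+.0035: break
        z-=.002 if z>G+.009 else .001
    print('set z',round(z,4),'dFz',round(f,2),'pos',np.round(manip.get_position(),4))
    manip.command_gripper(post);manip.servo_line([*xy,H],rate=.12)
    print('done t',manip.get_time())
E
python3 - <<'E'
from act import *
import cv2
pick((.672,.107),0)
place(*bay('red',-1))
for v in("side",):cv2.imwrite(f'pics/a_{v}.png',cv2.resize(manip.camera(v)["image"][:,:,::-1],(800,600)))
E
```

```text
down F [-0.8  1.   0. ]
grip 0.0285 40.4
lift 0.0285 39.8 t 6.2667
set z 0.038 dFz 6.93 pos [0.55   0.2504 0.0388]
done t 12.7417
```

View pics/a_side.png

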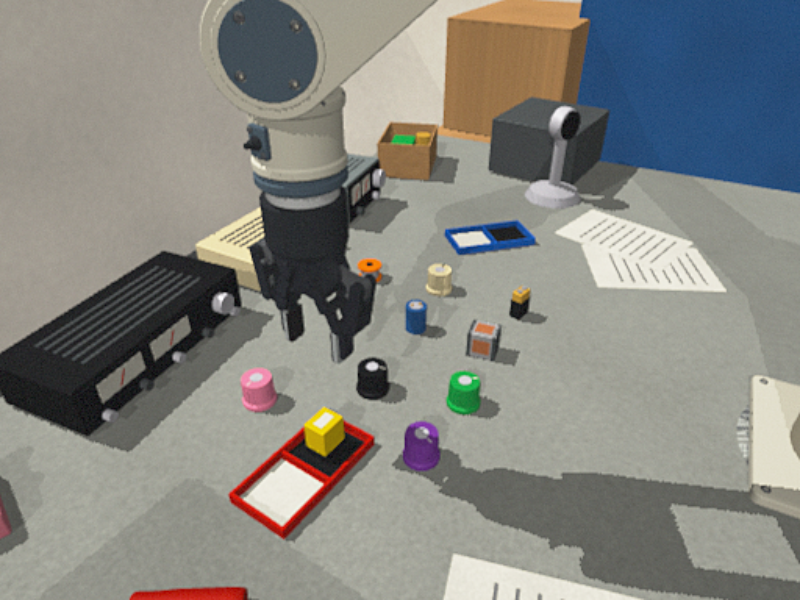

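The relay is standing at (325,432) in the black bay, flat. Next, the black knob.

```bash
python3 - <<'E'
from act import *
import cv2
pick((.5545,.134),0)
E
python3 - <<'E'
from act import *
place(*bay('red',1))
pick((.574,-.1265),90)
place(*bay('blue',1))
import cv2
cv2.imwrite('pics/b_top.png',cv2.resize(manip.camera("top")["image"][:,:,::-1],(800,600)))
E
```

```text
down F [ 0.3 -0.9 -0.5]
grip 0.0364 39.7
lift 0.0361 40.0 t 16.4833
set z 0.038 dFz 7.34 pos [0.5601 0.3237 0.0389]
done t 22.9167
down F [0.  0.2 0.1]
grip 0.0362 39.8
lift 0.0358 40.0 t 27.7167
set z 0.038 dFz 9.03 pos [ 0.5843 -0.3035  0.039 ]
done t 34.3167
```

View pics/b_top.png

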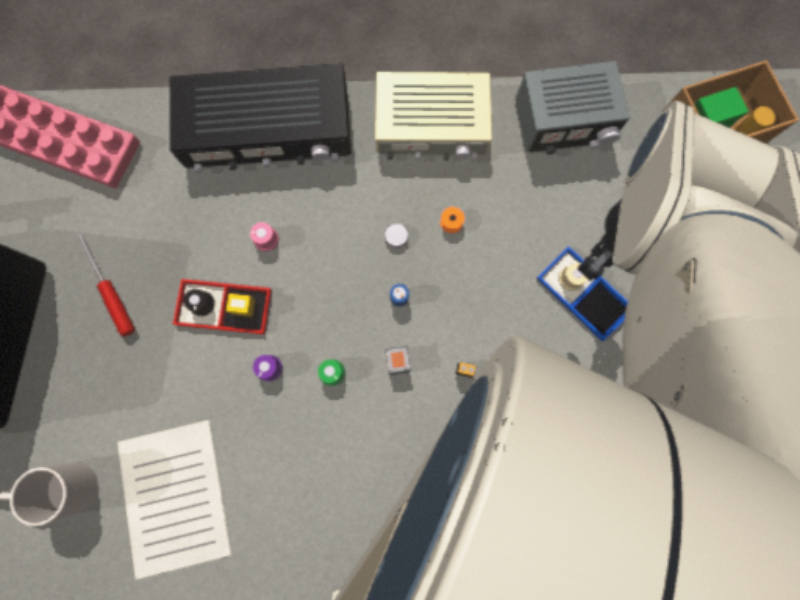

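The black knob (200,300) and relay (240,304) sit in the red tray, and the cream knob (575,272) is in the blue tray's white bay. The transformer is next; after placing it I'll move clear and look.

```bash
python3 - <<'E'
from act import *
import cv2,pickle
pick((.453,-.0045),97)
place(*bay('blue',-1))
manip.set_joints([-1.185,.423,1.63,0,1.089,-.019])
d={n:manip.camera(n) for n in("top","side")};pickle.dump(d,open('cams1.pkl','wb'))
t=cv2.resize(d["top"]["image"][:,:,::-1],None,fx=2,fy=2)[300:480,200:820]
s=cv2.resize(d["side"]["image"][:,:,::-1],None,fx=2,fy=2)[270:690,240:860]
cv2.imwrite('pics/c.png',np.vstack([t,s]))
E
```

```text
down F [-0.7 -0.   0.1]
grip 0.0332 40.3
lift 0.0332 39.9 t 38.775
set z 0.038 dFz 7.72 pos [ 0.5298 -0.3536  0.0388]
done t 45.7833
```

View pics/c.png

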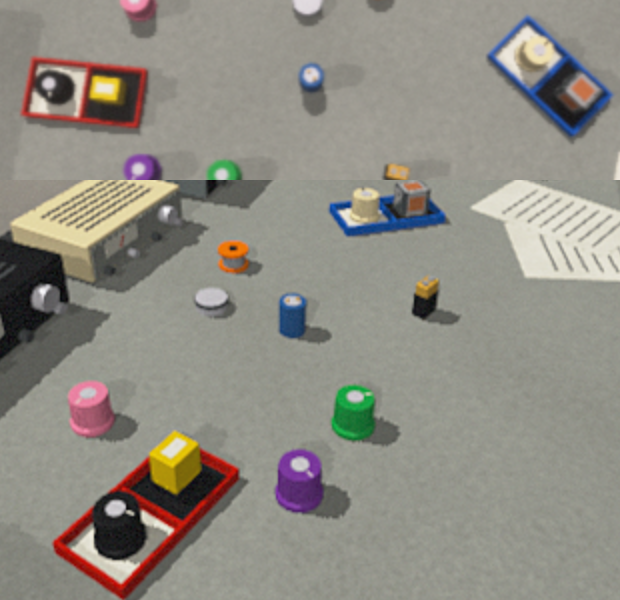

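All four parts stand in their bays, and the green knob (355,412) and capacitor (292,315) are untouched. One numeric check of the top patches before handing in.

```bash
python3 - <<'E'
from see import *;import pickle
from act import bay,manip
d=pickle.load(open('cams1.pkl','rb'));c=d["top"];k=lambda x,y:((x+200)/2*S,(y+300)/2*S)
for n,lo,hi,s,r,z,b in(("relay",(0,0,150),(180,110,255),k(106,90),13,.049,('red',-1)),("black",(0,0,110),(180,90,255),k(49,85),10,.042,('red',1)),
 ("transf",(3,110,130),(18,255,255),k(582,90),14,.044,('blue',-1)),("cream",(0,0,100),(180,45,255),k(541,46),9,.042,('blue',1))):
    f,_=blob(c,lo,hi,s,r);p=ray(c,cen(f),z);q,a=bay(*b);t=np.deg2rad(a-90);e=p-q
    print(n,(f>0).sum(),'tray-frame error mm',np.round([1e3*(e@[np.cos(t),np.sin(t)]),1e3*(e@[-np.sin(t),np.cos(t)])],1))
print(manip.get_time())
E
```

```text
relay 44 tray-frame error mm [-0.2 -2.5]
black 45 tray-frame error mm [-0.9 -1.2]
transf 65 tray-frame error mm [-1.8 -2.4]
cream 31 tray-frame error mm [-2.9 -3.2]
47.2667
```

```bash
python3 -c "
from rig import manip
print(manip.sign_off())"
```

```text
the job is handed in; nothing more can be done
None
```

Both radio repair kits are made up and handed in at about 47 s: all four parts stand within about 4 mm of their bay centres, and the green knob and capacitor were left alone; the sign-off returned no verdict.

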